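# Hold the mixer's collar on its shaft flat

### The job

The tube mixer's collar has to go back on its shaft. First pinch the bare shaft and turn it until its one flat faces squarely towards the gap between the two fork lugs, with a finger pressing on the flat so that you feel it there; then fetch the loose collar and lower it over the shaft, its thumb screw in the gap and so on the flat, fully down on the shoulder. Finish still gripping the collar there, so that the screw can be tightened, and leave everything else on the bench where it is.

Things in the scene. Friction and masses are not known exactly. Their poses are not given: they have to be found in the camera images.
- mixer: drive unit of a tube mixer, fixed to the bench: white box with grey lid, from x = -63 to +87 mm, y = +-48 mm, lid 40 mm above the bench. Origin on the bench exactly under the upright shaft's axis; z up; -x points from the shaft to the fork gap. Round the shaft's foot is a steel shoulder 44 mm across, its top at z = 48 mm
- fork_gap (a point): middle of the fork's gap at the height of the seated thumb screw: 29 mm from the shaft's axis in the mixer's -x, 58 mm above the bench; axes as the mixer's. The two dark upright lugs span x = -24.5 to -33.5 mm from the axis, are 9 mm wide each, with 16 mm between them, tops 62 mm above the bench
- shaft_top (a point): centre of the top of the upright steel shaft, 96 mm above the bench (48 above the shoulder); does not turn. The shaft is round, 24 mm in diameter, tapered to 18 mm over its top 5 mm; it turns either way without stops against light friction (0.04 N m) and stays where left. A grip 84 mm above the bench keeps fingertips reaching 19 mm lower clear of the lugs
- flat_face: the shaft's one flat, over its whole length, 7.5 mm from the axis: the shaft measures 19.5 mm across the flat, 24 mm elsewhere. Origin in the middle of the flat, 70.5 mm above the bench; it turns with the shaft; -x points out of the flat, z up. The flat faces the gap when this -x has the direction of the mixer's -x
- collar_center (a point): centre of the loose collar, half-way up: a metal ring, 44 mm outside diameter, 26 mm high, bore 27 mm, 0.12 kg, lying flat and right way up on the bench (centre 13 mm up). Its thumb screw sticks out along its -x; grip it across the outside along its y. Seated on the shoulder, this point is 61 mm above the bench on the shaft's axis with its -x as the mixer's -x
- screw_head (a point): centre of the knurled head (14 mm diameter, 36 to 44 mm from the ring's axis) of the collar's thumb screw, 10 mm above the ring's underside; shank 8 mm in diameter. Inside the bore the screw ends in a shoe 14 mm wide, its face 9 mm from the axis, so the ring goes down the shaft only with the screw over the flat (within about 0.15 rad)
- label_roll: white roll of labels, 68 mm across, 41 mm high, lying flat; a bystander to leave alone, origin under its centre
- clip_box: small clear open box of metal clips, 56 x 81 x 30 mm; a bystander to leave alone, origin under its centre
- wash_bottle: white wash bottle with red cap and bent spout, 93 x 64 x 201 mm; a bystander to leave alone, origin under its centre
- bench_timer: white three-key bench timer, 82 x 58 x 22 mm; a bystander to leave alone, origin under its centre
- marker_1: felt marker, 13 x 132 x 14 mm, lying; a bystander to leave alone, origin under its centre
- hemostat_3: flat blue plastic ratchet clamp, 77 x 141 x 7 mm; a bystander to leave alone, origin under its centre
- collar: the loose collar (see collar_center); origin at the centre of its underside
There are look-alikes about, which are no part of the job. Leave any turquoise look-alike of the collar alone.

How it is judged:
By the outcome, as a careful person would: the job done as asked, in the order asked, and still so for the second after the job is handed in, while the arm keeps its last pose, push and grip.
It also fails if it takes over 72 s, if anything falls off the work surface, if the arm or the gripper's body presses on something with over 40 N, if the wrist force passes 120 N, or if a joint passes its speed limit or range.

### The arm

A 6-joint arm with a two-finger parallel gripper is mounted at the origin on the work surface; the furniture and walls round the work are solid. World frame = base frame: x ahead of the robot, y to its left, z up, the work surface at z = 0. Lengths are in m, angles in rad, forces in N, time in s.
With the tool pointing down it reaches from about 0.375 to 0.9 m from the base axis. Payload 3.1 kg.
Tool frame: the origin (TCP) lies on the centre line of the jaws, within the pads' length; the fingertips stand 19 mm ahead of it and the grasp point (between the pads) is the TCP; z points along the fingers, y is the line along which they close (so a half turn about z gives the same grasp; the last joint's range is limited). The gripper opens to 85 mm and grips with 20 to 120 N. Pads are 22 mm wide; open, the fingers measure 114 mm over their backs; the gripper's body (76 mm by 85 mm) begins 54 mm behind the grasp point. The pads swing forward as they close: fully open they stand 13 mm farther back than shut.
Start: joints at [-1.472, 0.527, 1.433, -0, 1.181, -0.178], TCP at [0.171, -0.601, 0.25] pointing down, gripper open.
Joint ranges: [-3.08, 3.08], [-0.75, 2.2], [0.22, 2.44], [-1.43, 4.57], [0, 2.65], [-2.85, 2.85]. Speed limits (rad/s): [2.79, 2.79, 3.14, 3.14, 3.14, 3.14].

### API

Orientations are given as a unit quaternion [x, y, z, w].
In Python, from station import manip gives the robot as it stands.
- The arm moves only by the tool servo_tool, never from a script. Its argument "rows" is a list that holds one entry, the list of rows, each a list of 7 numbers: the turn, a rotation vector about the tool's x, y, z in degrees, then the shift along the tool's x, y, z in m, then the gripper command: -1 is shut, 1 is fully open, values between are in proportion. In form: [[[wx, wy, wz, tx, ty, tz, jaw], ...]]. A call has 1 to 8 rows; each row shifts and turns the commanded pose from where the row before left it, along the tool's axes as they then stand; what a row does not reach is not made up. A row lasts 1/12 s, in which the tool goes at most 41.7 mm and 7.16 degrees, less where a joint would pass 70% of its speed; a pose out of reach is approached as far as the arm can. A call is refused whole if a number of a shift passes 0.0417 or a number of a turn 7.16, either way. A call with a gripper value outside its range is refused whole. The fingers move at their own pace and stop on an object; "squeeze" is the grip in N (left out, the last holds). Time passes only in rows, so rows that do not move let the fingers close. It gives the time, the measured TCP pose, the force, the opening and the grip force at its end, in the units of the state.
- manip.sense(): the state, without advancing time (a new reading comes with each control period).
- manip.snapshot(name): name is "scene" or "top"; returns the picture (400x640x3 uint8, blue, green, red); there is no depth.
- manip.camera_info(name): a dict with "K" (3x3 intrinsics, pixels), "k1" (the pictures are not rectified: a ray, as slopes to the right and down, at radius r is drawn at 1 + k1 r^2 times it, then the intrinsics apply), "camera_from_world" (4x4, takes a point from world to camera coordinates). Camera axes: x right, y down, z forward; pixel columns grow to the right and rows downward; lengths in m; the calibration is good to about 2 mm. A picture is of the moment at which its call begins. camera_info takes no time and is no camera call.
- manip.sign_off(): hands the job in; it is judged then, once.
The state is a dict: "t": time; "q": joint angles; "qd": joint speeds; "tau": joint torques, N m; "tcp_pos": TCP position; "tool_rot": TCP orientation; "force": force on the tool from outside, world axes, zero at the start; "ft_torque": the same for the moment, N m; "finger_gap": opening from 0.0 (shut) to 1.0 (fully open); "gripper_force": force on a finger pad.
Only numpy, scipy, OpenCV 4.12 (cv2) and the standard library are available. Lean on these libraries where they do the work, as an engineer would, in place of code of your own. Each camera call takes 0.05 s, during which the arm holds its last target. There are 200 camera calls.

## Working session

There is one attempt and no reset: what is moved stays moved. The work goes in short steps, Python scripts to look and compute and a tool call to move; the robot and the scene stay as the last step left them, time stands still between calls to the robot, and variables do not carry over. Pictures are saved under pics/ and viewed, at most 10 in all, crops included, and the job is handed in when it is done.

Besides the shell and the picture viewer there is one more tool, called after "Emit:" as name(argument=value, ...) on one line, values as JSON. servo_tool: Moves the arm, as the interface text tells. Its arguments: {"type":"object","properties":{"rows":{"type":"array","items":{"type":"array","items":{"type":"array","items":{"type":"number"}}}},"squeeze":{"type":"number"}},"required":["rows"]}

```bash
mkdir -p pics; ls
python3 - <<'E'
from station import manip
import cv2,numpy as np
print(manip.sense())
for n in("scene","top"):
    im=manip.snapshot(n);cv2.imwrite(f"pics/{n}0.png",im)
    c=manip.camera_info(n);print(n,c)
E
```

```text
pics
{'t': 0.0, 'q': array([-1.47249465e+00,  5.28477027e-01,  1.43392286e+00,  1.08966539e-05,
        1.18138529e+00, -1.78509453e-01]), 'qd': array([ 0.00055614,  0.00081092,  0.00210174, -0.00068493, -0.00015306,
        0.00031752]), 'tau': array([-4.04461452e-04, -4.42353415e+01, -1.78025311e+01, -4.28843541e-04,
        8.22638045e-03,  4.85771253e-06]), 'tcp_pos': array([ 0.17076336, -0.60051048,  0.24932036]), 'tool_rot': array([ 9.90436921e-01,  1.37961968e-01,  4.89867016e-05, -1.09517890e-03]), 'force': array([-0.13405168, -0.36444281,  0.2837951 ]), 'ft_torque': array([0.03159748, 0.05134645, 0.01192025]), 'gripper_force': 0.0, 'finger_gap': 1.0039905403736065}
scene {'K': array([[479.76113322,   0.        , 323.55252247],
       [  0.        , 479.76113322, 206.03085645],
       [  0.        ,   0.        ,   1.        ]]), 'k1': -0.1142605754124592, 'camera_from_world': array([[ 0.90321569, -0.4289144 ,  0.01529215, -0.52742321],
       [-0.1812718 , -0.41353732, -0.89225973,  0.13022949],
       [ 0.38902692,  0.80313095, -0.45126348,  0.98960232],
       [ 0.        ,  0.        ,  0.        ,  1.        ]])}
top {'K': array([[490.0188199 ,   0.        , 326.28330853],
       [  0.        , 490.0188199 , 191.12738364],
       [  0.        ,   0.        ,   1.        ]]), 'k1': -0.15495281577217074, 'camera_from_world': array([[ 0.02740601, -0.99961968, -0.00306675, -0.0773917 ],
       [-0.99640436, -0.02707156, -0.08028372,  0.52856725],
       [ 0.08017017,  0.00525598, -0.99676733,  1.12761824],
       [ 0.        ,  0.        ,  0.        ,  1.        ]])}
```

View pics/scene0.png

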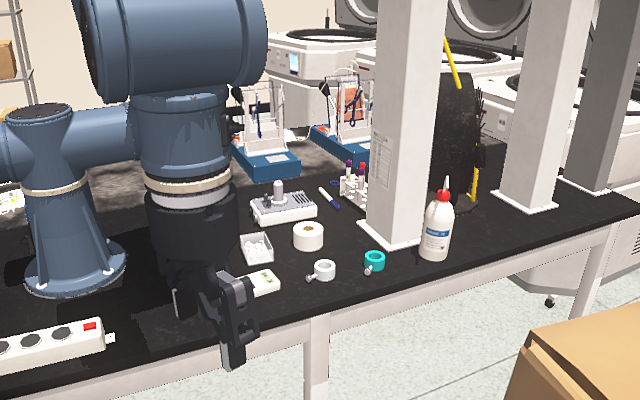

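View pics/top0.png

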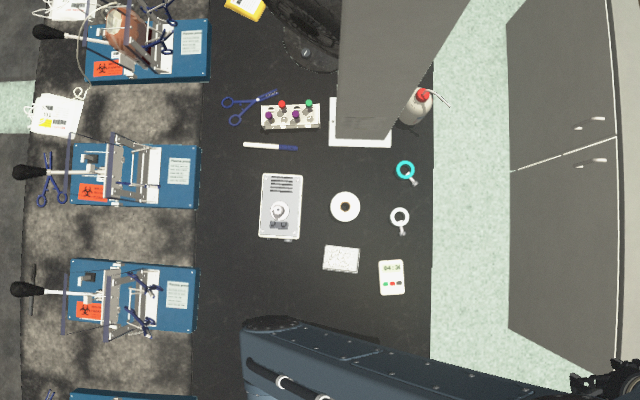

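Top view: the mixer is at about (280,205) with its fork lugs below it at (280,225). Possible collars are the metal ring with screw at (400,215), the turquoise look-alike at (405,170) and the white label roll at (345,206). By the description I choose the metal ring at (400,215). The crop below checks that.

```bash
cat > h.py <<'E'
import numpy as np,cv2
from station import manip
def pix2ray(n,uv):
    c=manip.camera_info(n);K=c["K"];T=c["camera_from_world"]
    d=np.array([(uv[0]-K[0,2])/K[0,0],(uv[1]-K[1,2])/K[1,1]]);s=d.copy()
    for _ in range(20): s=d/(1+c["k1"]*(s@s))
    R=T[:3,:3];o=-R.T@T[:3,3];return o,R.T@np.array([s[0],s[1],1.])
def onplane(n,uv,z):
    o,r=pix2ray(n,uv);return o+r*(z-o[2])/r[2]
def proj(n,p):
    c=manip.camera_info(n);T=c["camera_from_world"];q=T[:3,:3]@np.array(p)+T[:3,3]
    s=q[:2]/q[2];s=s*(1+c["k1"]*(s@s));return s*[c["K"][0,0],c["K"][1,1]]+c["K"][:2,2]
E
python3 - <<'E'
from h import *
t=cv2.imread("pics/top0.png");s=cv2.imread("pics/scene0.png")
cr=lambda im,x,y,w,h,k:cv2.resize(im[y:y+h,x:x+w],None,fx=k,fy=k,interpolation=cv2.INTER_CUBIC)
a=cr(t,250,165,60,80,5);b=cr(t,385,195,50,50,5)   # 300x400, 250x250
c=cr(s,245,175,80,60,5) # 400x300
d=cr(s,300,250,50,40,5)
o=np.zeros((600,710,3),np.uint8);o[:400,:300]=a;o[:250,305:555]=b;o[300:600,305:705]=c;o[400:600,0:250]=d
cv2.imwrite("pics/crop0.png",o)
E
```

```text
(no output)
```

View pics/crop0.png

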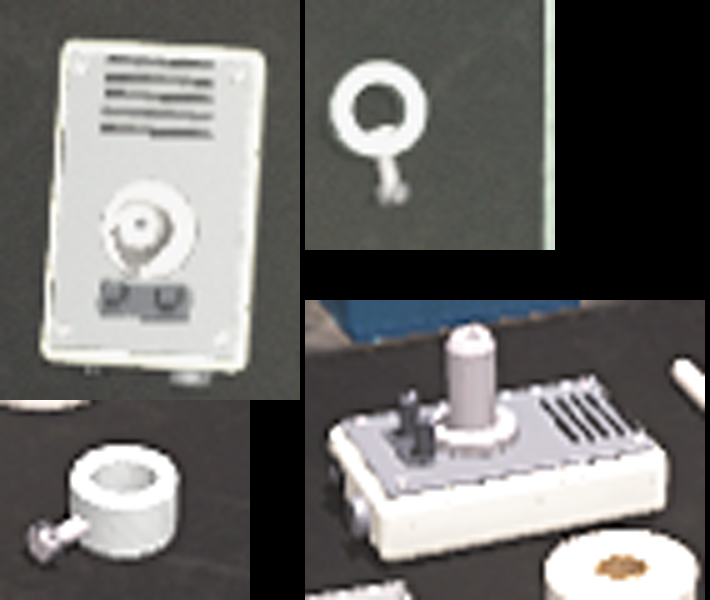

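The crop confirms the choice: a metal ring with its screw pointing down-image, bore at (400,216.5) and head at about (402.5,233). The shaft top is at (278.4,209.4), with the lugs below it. Next I measure poses and look for the flat.

Run:
```python
from h import *
t=cv2.imread("pics/top0.png");s=cv2.imread("pics/scene0.png")
# lid: bright blob in window
g=cv2.cvtColor(t,cv2.COLOR_BGR2GRAY)
def blob(x,y,w,h,thr):
    m=np.zeros_like(g);m[y:y+h,x:x+w]=(g[y:y+h,x:x+w]>thr)*255
    c=max(cv2.findContours(m,cv2.RETR_EXTERNAL,cv2.CHAIN_APPROX_NONE)[0],key=cv2.contourArea);return c
c=blob(250,165,60,80,140);r=cv2.minAreaRect(c);print("rect",r)
P=np.array([onplane("top",p,.04)[:2] for p in c[:,0].astype(float)],np.float32)
rr=cv2.minAreaRect(P*1000);print("mixer mm",rr)
sh=onplane("top",(278.4,209.4),.096);print("shaft",sh)
print("from scene shafttop",onplane("scene",(245+(470-305)/5,175+(335-300)/5),.096))
c2=blob(385,195,45,34,150);e=cv2.fitEllipse(c2);print("ring",e)
hull=cv2.minEnclosingCircle(c2);print(hull)
ring=onplane("top",(399.8,216.6),.026);hd=onplane("top",(402.4,233.),.010);print("ring",ring,"head",hd, np.degrees(np.arctan2(*(hd-ring)[1::-1])),np.linalg.norm((hd-ring)[:2]))
for n in("scene","top"):
  print(n,[proj(n,[sh[0],sh[1],z]).round(1).tolist() for z in(.096,.07,.048)])
a=cv2.resize(t[192:232,260:300],None,fx=10,fy=10,interpolation=cv2.INTER_LANCZOS4)
b=cv2.resize(s[175:215,260:300],None,fx=10,fy=10,interpolation=cv2.INTER_LANCZOS4)
o=np.hstack([a,b]).astype(float);o=np.clip((o-90)*1.5,0,255)
cv2.imwrite("pics/crop1.png",o)
```

```text
rect ((280.3748474121094, 206.7935791015625), (41.41096878051758, 67.46391296386719), 3.990912914276123)
mixer mm ((490.03192138671875, 41.91632843017578), (95.60869598388672, 155.4490509033203), 88.0978012084961)
shaft [0.48150381 0.04033368 0.096     ]
from scene shafttop [0.47842872 0.03923061 0.096     ]
ring ((399.2900695800781, 216.75823974609375), (17.950319290161133, 19.98236083984375), 171.14544677734375)
((399.5, 217.5), 10.79361629486084)
ring [ 0.47515866 -0.23602974  0.026     ] head [ 0.43710102 -0.24527291  0.01      ] -166.34872469016435 0.03916402257711981
scene [[279.0, 181.6], [279.3, 191.3], [279.5, 199.3]]
top [[278.4, 209.4], [279.6, 209.9], [280.5, 210.3]][ WARN:0@1.038] global loadsave.cpp:1063 imwrite_ Unsupported depth image for selected encoder is fallbacked to CV_8U.
```

View pics/crop1.png

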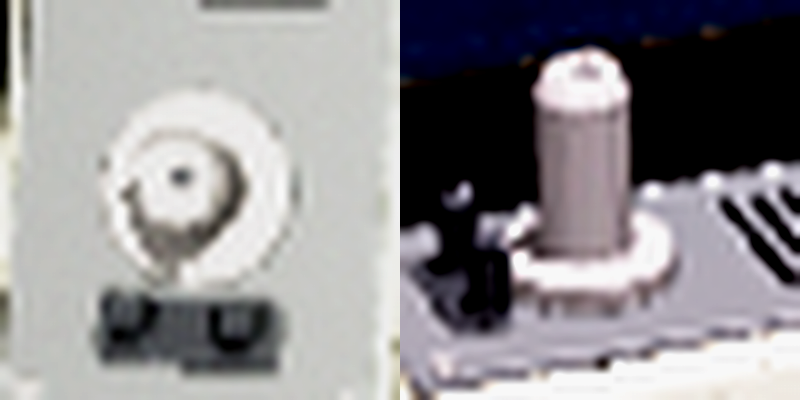

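Run:
```python
from h import *
t=cv2.imread("pics/top0.png");s=cv2.imread("pics/scene0.png")
g=cv2.cvtColor(s,cv2.COLOR_BGR2GRAY)
print("scene cols 271..287");print(g[182:201,271:288])
g=cv2.cvtColor(t,cv2.COLOR_BGR2GRAY);print("top cols 269..290 rows 200..222");print(g[200:223,269:291])
for uv in((277.8,209.3),):
  a,ra=pix2ray("top",uv)
  b,rb=pix2ray("scene",(278.1,181.4))
  ra/=np.linalg.norm(ra);rb/=np.linalg.norm(rb)
  k=np.linalg.lstsq(np.c_[ra,-rb],b-a,rcond=None)[0];p,q=a+k[0]*ra,b+k[1]*rb;print(p,q)
print("cam pos top",a,"scene",b)
print(onplane("top",(277.8,209.3),.096),onplane("scene",(278.1,181.4),.096))
# lugs: dark blob
m=((g<115)*255).astype(np.uint8);m[:218]=0;m[232:]=0;m[:,:266]=0;m[:,294:]=0
ys,xs=np.nonzero(m);print("lugs",cv2.minAreaRect(np.c_[xs,ys].astype(np.float32)))
```

```text
scene cols 271..287
[[ 60  51  61 225 255 255 226 207 205 255 255 126  53  60  63  64  64]
 [ 53  43 141 234 245 251 254 254 253 252 255 213  71  59  64  65  65]
 [ 60  49 165 234 245 248 254 252 251 252 249 230  74  58  63  64  64]
 [ 63  51 116 196 224 240 248 245 240 242 205 179  65  59  64  64  64]
 [ 62  54 106 152 158 187 194 199 187 185 165 179  66  59  65  63  63]
 [ 60  53 108 156 167 175 177 185 190 191 187 185  64  57  63  64  63]
 [ 62  52 107 156 168 176 190 188 193 192 187 187  70  58  63  64  66]
 [ 62  55 107 157 168 173 190 189 193 192 187 186  77  59  63  63  64]
 [ 63  57  99 157 167 173 189 189 193 192 187 186  77  60  63  65  65]
 [ 64  57  84 157 168 176 187 190 193 193 187 185  76  58  60  62  60]
 [ 62  58  85 156 168 178 188 189 194 193 187 182  70  45  44  45  65]
 [ 60  55  81 154 167 176 188 189 193 193 187 177 105 171 215 157 161]
 [ 53  44  72 152 166 176 188 188 194 192 184 171 165 230 254 218 215]
 [ 81 168 126 149 164 176 187 189 193 193 185 168 182 204 202 203 205]
 [171 255 207 154 163 176 187 190 194 195 184 163 225 240 215 201 203]
 [255 234 188 1
[... 2083 characters left out ...]
219 219 188 200 189 185 244 245 243 241 239 235 213 222 223
  222 221 223 222]
 [218 205 195 210 210 202 177 189 202 231 237 220 211 204 199 222 223 222
  223 224 223 224]
 [218 161 146 174 172 154 188 195 198 203 202 202 201 199 198 199 201 202
  216 222 222 223]
 [216 123 143 144 144 107 109 146 147 152 153 152 135 147 143 146 142 137
  182 216 222 221]]
[0.48168134 0.04164825 0.0960975 ] [0.47984381 0.04230957 0.09609152]
cam pos top [ 0.43838637 -0.06897986  1.16617103] scene [ 0.11500191 -0.96714491  0.57083536]
[0.48168529 0.04165833 0.096     ] [0.47991414 0.04250416 0.096     ]
lugs ((278.46209716796875, 224.45518493652344), (14.782095909118652, 4.318365573883057), 4.763641834259033)
```

The shaft axis is at about (0.481, 0.042) with mixer yaw ≈ -2.4°. The silhouettes are full and round in both views on the camera-facing sides, so the flat most likely faces away, at azimuth about 64° ± 40°. I'll move over and confirm by pinch width.

Emit:
servo_tool(rows=[[[0,0,0,0.0237,-0.0267,0,1],[0,0,0,0.0237,-0.0267,0,1],[0,0,0,0.0237,-0.0267,0,1],[0,0,0,0.0237,-0.0267,0,1],[0,0,0,0.0237,-0.0267,0,1],[0,0,0,0.0237,-0.0267,0,1],[0,0,0,0.0237,-0.0267,0,1],[0,0,0,0.0237,-0.0267,0,1]]], squeeze=20)

```text
t: 0.77
tcp_pos: [0.2951, -0.342, 0.2501]
tool_rot: [0.99, 0.138, -0.0, -0.0]
force: [0.9, -0.6, -0.4]
finger_gap: 1.003
gripper_force: 0.0
```

Emit:
servo_tool(rows=[[[0,0,0,0.0237,-0.0267,0,1],[0,0,0,0.0237,-0.0267,0,1],[0,0,0,0.0237,-0.0267,0,1],[0,0,0,0.0237,-0.0267,0,1],[0,0,0,0.0237,-0.0267,0,1],[0,0,0,0.0237,-0.0267,0,1],[0,0,0,0.0237,-0.0267,0,1],[0,0,0,0.0237,-0.0267,0,1]]])

```text
t: 1.43
tcp_pos: [0.4191, -0.0848, 0.2502]
tool_rot: [0.99, 0.138, -0.0, -0.0]
force: [0.7, -0.0, -0.3]
finger_gap: 0.999
gripper_force: 0.0
```

Emit:
servo_tool(rows=[[[0,0,0,0.0237,-0.0267,0,1],[0,0,0,0.0237,-0.0267,0,1],[0,0,0,0.0237,-0.0267,0,1],[0,0,7,0.0237,-0.0267,0,1],[0,0,7,0,0,0,1],[0,0,7,0,0,0,1],[0,0,7,0,0,0,1],[0,0,7,0,0,0,1]]])

```text
t: 2.1
tcp_pos: [0.4796, 0.0403, 0.2499]
tool_rot: [0.986, -0.164, -0.001, 0.0]
force: [-0.6, -1.2, 0.2]
finger_gap: 1.002
gripper_force: 0.0
```

Emit:
servo_tool(rows=[[[0,0,7,0,0,0.02,1],[0,0,0,0,0,0.03,1],[0,0,0,0,0,0.03,1],[0,0,0,0,0,0.03,1],[0,0,0,0,0,0,1],[0,0,0,0,0,0,1]]])

```text
t: 2.6
tcp_pos: [0.4787, 0.0399, 0.1392]
tool_rot: [0.975, -0.222, -0.002, 0.0]
force: [0.0, -0.4, 0.0]
finger_gap: 0.998
gripper_force: 0.0
```

Emit:
servo_tool(rows=[[[0,0,0,0.001,-0.0027,0.02,1],[0,0,0,0,0,0.02,1],[0,0,0,0,0,0.015,1],[0,0,0,0,0,0,0],[0,0,0,0,0,0,-0.3],[0,0,0,0,0,0,-0.35],[0,0,0,0,0,0,-0.35],[0,0,0,0,0,0,-0.35]]])

```text
t: 3.27
tcp_pos: [0.4828, 0.0416, 0.0867]
tool_rot: [0.975, -0.222, 0.001, -0.0]
force: [0.3, -0.8, 0.2]
finger_gap: 0.328
gripper_force: 0.0
```

Emit:
servo_tool(rows=[[[0,0,0,0,0,0,-0.5],[0,0,0,0,0,0,-0.7],[0,0,0,0,0,0,-0.7],[0,0,0,0,0,0,-0.7],[0,0,0,0,0,0,-0.7],[0,0,0,0,0,0,-0.7]]])

```text
t: 3.77
tcp_pos: [0.4824, 0.0412, 0.0866]
tool_rot: [0.975, -0.222, 0.001, 0.0]
force: [-1.3, -2.1, 6.3]
finger_gap: 0.266
gripper_force: 19.5
```

Emit:
servo_tool(rows=[[[0,0,0,0,0,0,0],[0,0,0,0,0,0,0],[0,0,-7,0,0,0.0015,0],[0,0,-7,0,0,0,0],[0,0,-7,0,0,0,-0.2],[0,0,0,0,0,0,-0.35]]])

```text
t: 4.27
tcp_pos: [0.4819, 0.0418, 0.0838]
tool_rot: [0.999, -0.04, -0.0, -0.0]
force: [0.1, 0.4, 0.2]
finger_gap: 0.327
gripper_force: 0.0
```

Emit:
servo_tool(rows=[[[0,0,0,0,0,0,-0.7],[0,0,0,0,0,0,-0.7],[0,0,0,0,0,0,-0.7],[0,0,0,0,0,0,-0.7],[0,0,0,0,0,0,-0.7]]])

```text
t: 4.68
tcp_pos: [0.4819, 0.0415, 0.0839]
tool_rot: [0.999, -0.041, -0.0, 0.0]
force: [-1.0, -2.1, 2.5]
finger_gap: 0.241
gripper_force: 19.6
```

Emit:
servo_tool(rows=[[[0,0,0,0,0,0,-0.3],[0,0,0,0,0,0,-0.3],[0,0,-6,0,0,0,-0.3],[0,0,0,0,0,0,-0.3],[0,0,0,0,0,0,-0.7],[0,0,0,0,0,0,-0.7],[0,0,0,0,0,0,-0.7],[0,0,0,0,0,0,-0.7]]])

```text
t: 5.35
tcp_pos: [0.4819, 0.0415, 0.0839]
tool_rot: [1.0, 0.011, 0.0, 0.0]
force: [-1.3, -2.9, 0.6]
finger_gap: 0.242
gripper_force: 19.7
```

Emit:
servo_tool(rows=[[[0,0,0,0,0,0,-0.7],[0,0,0,0,0,0,-0.7],[0,0,0,0,0,0,-0.7]]], squeeze=50)

```text
t: 5.6
tcp_pos: [0.4819, 0.0415, 0.0839]
tool_rot: [1.0, 0.012, 0.0, 0.0]
force: [-1.4, -4.6, 2.7]
finger_gap: 0.23
gripper_force: 48.8
```

Emit:
servo_tool(rows=[[[0,0,-5,0,0,0,-0.7],[0,0,-7,0,0,0,-0.7],[0,0,-7,0,0,0,-0.7],[0,0,-7,0,0,0,-0.7],[0,0,-7,0,0,0,-0.7],[0,0,-7,0,0,0,-0.7],[0,0,-7,0,0,0,-0.7],[0,0,-7,0,0,0,-0.7]]])

```text
t: 6.27
tcp_pos: [0.4821, 0.0436, 0.0839]
tool_rot: [0.885, 0.466, 0.001, -0.001]
force: [0.5, 8.1, 3.4]
finger_gap: 0.228
gripper_force: 48.7
```

Emit:
servo_tool(rows=[[[0,0,-7,0,0,0,-0.7],[0,0,-7,0,0,0,-0.7],[0,0,-7,0,0,0,-0.7],[0,0,-7,0,0,0,-0.7],[0,0,-4,0,0,0,-0.7],[0,0,0,0,0,0,-0.7],[0,0,0,0,0,0,-0.7]]])

```text
t: 6.85
tcp_pos: [0.4812, 0.0448, 0.0839]
tool_rot: [0.724, 0.689, 0.001, -0.002]
force: [0.2, 12.0, 4.7]
finger_gap: 0.233
gripper_force: 49.7
```

Emit:
servo_tool(rows=[[[0,0,0,0,0,0,0.1],[0,0,0,0,0,0,0.1],[0,0,0,0,0,0,0.1],[0,0,0,0,0,0,0.1]]])

```text
t: 7.18
tcp_pos: [0.4821, 0.0417, 0.0837]
tool_rot: [0.723, 0.69, 0.0, -0.0]
force: [0.2, -0.5, -0.2]
finger_gap: 0.546
gripper_force: 0.0
```

Emit:
servo_tool(rows=[[[0,0,0,0,0,-0.0417,0.6],[0,0,0,0,0,-0.0417,0.6],[0,0,0,0,0,-0.03,0.6],[0,0,0,0.04,0,0,0.6],[0,0,0,0.04,0,0,0.6],[0,0,0,0.04,0,0,0.6],[0,0,0,0.03,0,0,0.6],[0,0,0,0,0,0,0.6]]])

```text
t: 7.85
tcp_pos: [0.489, 0.1961, 0.1974]
tool_rot: [0.722, 0.692, 0.002, -0.0]
force: [0.4, -0.6, 0.9]
finger_gap: 0.799
gripper_force: 0.0
```

Run:
```python
from h import *
s=manip.sense();print(s["tcp_pos"],s["tool_rot"],s["q"].round(2),s["t"])
t=manip.snapshot("top");s=manip.snapshot("scene");cv2.imwrite("pics/t1.png",t);cv2.imwrite("pics/s1.png",s)
a=cv2.resize(t[192:232,260:300],None,fx=10,fy=10,interpolation=cv2.INTER_LANCZOS4)
b=cv2.resize(s[172:212,260:300],None,fx=10,fy=10,interpolation=cv2.INTER_LANCZOS4)
cv2.imwrite("pics/crop2.png",np.hstack([a,b]))
```

```text
[0.48904398 0.19607897 0.19741919] [ 7.21848826e-01  6.92049072e-01  1.51752234e-03 -2.27120434e-04] [0.17 0.47 1.73 0.   0.94 0.21] 7.85
```

View pics/crop2.png

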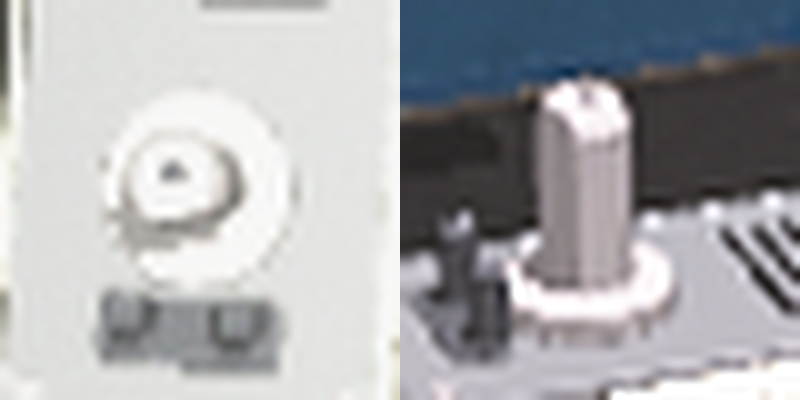

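The flat now faces the lugs: in the top crop the straight lower edge is towards the lugs, and the scene crop shows the left facet with its edge at about x=580. I'll quantify the residual angle from the facet edge, then re-pinch squarely.

Run:
```python
from h import *
g=cv2.cvtColor(cv2.imread("pics/s1.png"),cv2.COLOR_BGR2GRAY).astype(float)
print(g[184:196,272:286].mean(0).round())
ax=np.array([.4795,.0435])
# predicted columns of facet corner, silhouettes at z=.07
for yaw in(160,168,178,188,196):
    p=[proj("scene",[*(ax+.012*np.array([np.cos(np.radians(a)),np.sin(np.radians(a))])),.072])[0].round(2) for a in (yaw+51.3,yaw-51.3,-26,154)]
    print(yaw,p)
t=cv2.cvtColor(cv2.imread("pics/t1.png"),cv2.COLOR_BGR2GRAY);print(t[203:220,269:290])
```

```text
[ 58.  85. 137. 137. 132. 154. 185. 183. 184. 178. 173.  82.  84.  93.]
160 [np.float64(275.02), np.float64(274.99), np.float64(282.93), np.float64(273.19)]
168 [np.float64(275.58), np.float64(274.49), np.float64(282.93), np.float64(273.19)]
178 [np.float64(276.36), np.float64(273.97), np.float64(282.93), np.float64(273.19)]
188 [np.float64(277.19), np.float64(273.56), np.float64(282.93), np.float64(273.19)]
196 [np.float64(277.87), np.float64(273.34), np.float64(282.93), np.float64(273.19)]
[[223 224 223 226 238 243 247 246 247 247 247 247 247 247 247 245 234 223
  228 228 228]
 [224 223 225 228 246 246 245 243 243 244 244 246 247 247 247 247 247 236
  214 227 226]
 [223 222 220 243 246 241 223 227 228 230 226 240 244 246 247 247 247 246
  216 226 226]
 [222 225 238 246 241 225 235 243 245 243 240 225 215 229 244 247 247 247
  244 232 227]
 [222 214 246 244 217 243 246 243 240 246 247 244 206 170 212 247 247 247
  246 239 227]
 [222 193 246 232 225 246 246 196 164 230 247 246 221 176 163 244 247 247
  246 242 222]
 [224 229 246 212 234 246 246 149 144 185 247 247 236 197 143 221 247
[... 210 characters left out ...]
8 169 185 244 246 246 247 245 243 238 188 148 138 226 247 247
  247 245 207]
 [222 198 171 170 176 215 239 237 236 213 177 159 130 150 231 245 247 247
  247 237 219]
 [223 209 214 170 170 165 162 131 139 136 145 153 168 235 247 247 247 247
  246 223 228]
 [222 223 223 171 169 169 163 163 171 170 170 168 199 247 247 247 247 247
  242 209 228]
 [225 222 203 191 169 172 170 172 182 232 233 233 238 247 247 247 247 244
  211 228 228]
 [223 222 224 217 192 234 234 234 237 247 247 247 247 247 247 247 245 223
  216 225 226]
 [224 221 223 223 217 242 247 247 247 247 247 247 247 247 247 242 235 203
  227 226 227]
 [224 223 223 224 222 202 238 242 241 245 246 244 243 242 239 215 227 227
  225 227 228]]
```

Emit:
servo_tool(rows=[[[0,0,0,-0.04,-0.002,0,0.5],[0,0,0,-0.04,-0.002,0,0.3],[0,0,0,-0.04,-0.002,0,0.1],[0,0,0,-0.033,0,0,0],[0,0,0,0,0,0,0],[0,0,0,0,0,0,0]]])

```text
t: 8.45
tcp_pos: [0.4755, 0.0361, 0.1971]
tool_rot: [0.726, 0.688, -0.0, -0.0]
force: [0.1, -0.1, -0.4]
finger_gap: 0.501
gripper_force: 0.0
```

Emit:
servo_tool(rows=[[[0,0,-0.7,0.0075,0.0055,0.03,0],[0,0,0,0,0,0.03,0],[0,0,0,0,0,0.03,0],[0,0,0,0,0,0.023,0],[0,0,0,0,0,0,-0.3],[0,0,0,0,0,0,-0.3],[0,0,0,0,0,0,-0.3]]], squeeze=20)

```text
t: 9.03
tcp_pos: [0.4823, 0.0465, 0.0849]
tool_rot: [0.719, 0.695, 0.0, 0.001]
force: [0.2, -0.4, 0.0]
finger_gap: 0.352
gripper_force: 0.0
```

Emit:
servo_tool(rows=[[[0,0,0,0,0,0,-0.7],[0,0,0,0,0,0,-0.7],[0,0,0,0,0,0,-0.7],[0,0,0,0,0,0,-0.7]]])

```text
t: 9.37
tcp_pos: [0.4814, 0.0466, 0.0855]
tool_rot: [0.719, 0.695, 0.0, 0.0]
force: [-3.1, 1.7, 6.7]
finger_gap: 0.237
gripper_force: 20.1
```

Emit:
servo_tool(rows=[[[0,0,0,0,0,0,-0.7],[0,0,0,0,0,0,-0.7],[0,0,0,0,0,0,-0.7]]], squeeze=50)

```text
t: 9.62
tcp_pos: [0.4814, 0.0466, 0.0856]
tool_rot: [0.719, 0.695, 0.0, 0.0]
force: [-3.0, 1.0, 8.3]
finger_gap: 0.222
gripper_force: 48.6
```

```bash
cat > edge.py <<'E'
from h import *
import sys
s=manip.snapshot("scene");cv2.imwrite(f"pics/{sys.argv[1]}.png",s)
g=cv2.cvtColor(s,cv2.COLOR_BGR2GRAY).astype(float)
np.set_printoptions(linewidth=150)
print(g[182:200,270:288].astype(int))
for yaw in(168,178,188):
    for z in(.072,.057): print(yaw,z,[proj("scene",[.4795+.012*np.cos(np.radians(a)),.0435+.012*np.sin(np.radians(a)),z])[0].round(2) for a in (yaw+51.3,yaw-51.3,-26)], proj("scene",[.4795,.0435,z])[1].round(1))
E
python3 edge.py s2
```

```text
[[ 49  45  51 156 173  89 126 125 112 114 136 147  55  19 169 178  52  46]
 [ 48  45  51 154 172  77 136 167 160 157 150 155 113  25 181 191  56  49]
 [ 49  46  52 154 172  62 139 186 181 167 159 153 148  27 195 208  57  46]
 [ 50  46  52 156 174  63 124 168 172 159 156 142 156  29 194 208  56  40]
 [ 48  45  54 156 173  64 127 152 161 152 146 145 173  32 174 206  59  45]
 [ 49  42  46 150 171  78 128 144 158 152 145 167 175  37 145 205  60  49]
 [ 50  47  35 143 171  93 129 145 160 153 152 176 173  41 147 207  59  47]
 [ 47  48  35 142 170  93 128 145 160 151 170 177 173  40 147 205  73  49]
 [ 47  47  34 142 170  93 130 146 159 151 179 176 173  41 156 207  91  51]
 [ 51  55  56 142 170  95 118 146 159 150 178 176 175  42 146 169  73  49]
 [ 54  59  91 148 171  94  99 144 160 163 178 177 174  44  75  75  34  54]
 [ 53  50  80 133 152  90 114 146 158 178 178 176 171  87 153 197 146 155]
 [ 53  49  42  77 126 114 133 145 158 178 178 174 166 146 220 252 218 170]
 [ 50  56  68  80 134 139 135 138 166 178 177 176 167 128 205 161 164  81]
 [ 69  75  99 121 135 136 133 134 177 179 177 175 170  89 171  81  71  79]
 [ 82 114 122 125 134 134 133 137 176 178 177 175 170 110 113  98 146  85]
 [104 138 136 133 133 134 132 139 177 178 177 175 166 102 107 228 255  96]
 [130 135 134 132 130 130 131 137 174 177 174 168 154 179 219 255 255 126]]
168 0.072 [np.float64(275.58), np.float64(274.49), np.float64(282.93)] 190.2
168 0.057 [np.float64(275.76), np.float64(274.67), np.float64(283.06)] 195.7
178 0.072 [np.float64(276.36), np.float64(273.97), np.float64(282.93)] 190.2
178 0.057 [np.float64(276.54), np.float64(274.15), np.float64(283.06)] 195.7
188 0.072 [np.float64(277.19), np.float64(273.56), np.float64(282.93)] 190.2
188 0.057 [np.float64(277.36), np.float64(273.75), np.float64(283.06)] 195.7
```

The facet edge (about column 277.4) and the gap reading both say the flat is about 11° past square, at azimuth ≈188°. I'll re-pinch 11° further round to seat flush, then turn back.

Emit:
servo_tool(rows=[[[0,0,0,0,0,0,-0.2],[0,0,0,0,0,0,-0.2],[0,0,0,-0.002,0,0.001,-0.2],[0,0,-6,0,0,0,-0.2],[0,0,-6,0,0,0,-0.3],[0,0,0,0,0,0,-0.3]]], squeeze=20)

```text
t: 10.17
tcp_pos: [0.4822, 0.0439, 0.0832]
tool_rot: [0.642, 0.767, 0.0, 0.001]
force: [1.0, 0.2, 0.3]
finger_gap: 0.351
gripper_force: 0.0
```

Emit:
servo_tool(rows=[[[0,0,0,0,0,0,-0.7],[0,0,0,0,0,0,-0.7],[0,0,0,0,0,0,-0.7],[0,0,0,0,0,0,-0.7]]])

```text
t: 10.5
tcp_pos: [0.4816, 0.0439, 0.0832]
tool_rot: [0.643, 0.766, -0.0, 0.0]
force: [-0.6, -2.7, 1.2]
finger_gap: 0.224
gripper_force: 20.1
```

```bash
python3 edge.py s3 | sed -n 10,18p
```

```text
[ 46  46  49  43  80 148 160  87 161 157 150 141 178  51  24 196 157  54]
 [ 51  45  46  39  66 146 161  86 161 158 149 138 176  50  37 147 105  68]
 [ 55  51  67  64  98 147 161  72 161 157 164 158 173  94 113 105  65  88]
 [ 54  50  71  86 140 148 150  77 160 155 180 179 170 158 133 115  91  91]
 [ 50  55  66 101 137 137 136 121 162 154 179 178 170 143  83  83  87  89]
 [ 70  76  99 121 136 130 135 137 161 154 178 176 172  97  96 115  85  85]
 [ 85 114 122 126 134 136 133 137 160 152 178 177 170 115 119 134 151  85]
 [ 87 139 135 133 132 135 135 137 160 165 177 175 165 104 111 109 255  94]
 [106 135 134 133 131 133 135 135 156 178 174 169 154 181 224 222 255 158]]
```

Emit:
servo_tool(rows=[[[0,0,0,0,0,0,-0.3],[0,0,0,0,0,0,-0.3],[0,0,-6,0,0,0,-0.3],[0,0,0,0,0,0,-0.4],[0,0,0,0,0,0,-0.7],[0,0,0,0,0,0,-0.7],[0,0,0,0,0,0,-0.7],[0,0,0,0,0,0,-0.7]]])

```text
t: 11.22
tcp_pos: [0.4812, 0.0443, 0.0832]
tool_rot: [0.602, 0.799, -0.0, -0.0]
force: [-2.2, -0.7, 2.3]
finger_gap: 0.227
gripper_force: 20.9
```

```bash
python3 edge.py s4 | sed -n 12,18p
```

```text
[ 51  83  89  67  55 144 154 117 122 158 163 178 178  67  65  94  71  76]
 [ 51  79 102 106 116 146 148 109 139 169 179 179 176  82  90 117  94  92]
 [ 48  52  74 119 145 145 131 120 159 180 179 177 173  84  83  86  88  89]
 [ 70  74  96 119 136 140 126 139 159 178 177 176 170 105  96  81  77  84]
 [ 86 115 122 125 136 136 136 138 157 179 176 177 168 116 109 231 152  76]
 [ 86 139 136 133 135 135 135 138 158 178 177 176 163  97 221 255 253 152]
 [105 135 133 132 132 133 136 132 156 176 173 169 153 174 255 255 255 203]]
```

Emit:
servo_tool(rows=[[[0,0,0,0,0,0,-0.3],[0,0,0,0,0,0,-0.3],[0,0,3.5,0,0,0,-0.3],[0,0,0,0,0,0,-0.4],[0,0,0,0,0,0,-0.7],[0,0,0,0,0,0,-0.7],[0,0,0,0,0,0,-0.7],[0,0,0,0,0,0,-0.7]]])

```text
t: 11.93
tcp_pos: [0.4815, 0.0442, 0.0832]
tool_rot: [0.625, 0.78, -0.0, 0.0]
force: [-0.7, -1.6, 1.7]
finger_gap: 0.221
gripper_force: 21.2
```

Emit:
servo_tool(rows=[[[0,0,0,0,0,0,-0.7],[0,0,0,0,0,0,-0.7],[0,0,0,0,0,0,-0.7]]], squeeze=60)

```text
t: 12.18
tcp_pos: [0.4815, 0.0442, 0.0833]
tool_rot: [0.625, 0.78, -0.0, 0.0]
force: [-1.1, -1.5, 5.6]
finger_gap: 0.214
gripper_force: 58.6
```

```bash
python3 edge.py s5 | sed -n 12,18p
```

```text
[ 54  50  87  65  93 142 156 102 122 156 165 159 175  99  64  97  69  74]
 [ 54  48  93  88 143 142 148 112 140 154 180 180 173 116  91 115  92  92]
 [ 49  56  64 110 140 139 138 121 162 155 177 178 171  88  80  84  86  87]
 [ 70  76  97 129 137 138 137 140 162 152 176 177 172 104  94 109  79  85]
 [ 85 114 122 126 136 136 137 139 159 153 176 176 168 111 105 243 153  80]
 [ 86 139 137 133 135 135 136 136 159 165 176 174 163  95 221 255 255  83]
 [106 135 134 131 133 133 135 128 156 177 175 169 153 175 255 255 255 151]]
```

Emit:
servo_tool(rows=[[[0,0,4,0,0,0,-0.7],[0,0,4,0,0,0,-0.7],[0,0,4,0,0,0,-0.7],[0,0,3.2,0,0,0,-0.7],[0,0,0,0,0,0,-0.7],[0,0,0,0,0,0,-0.7]]])

```text
t: 12.73
tcp_pos: [0.4818, 0.0437, 0.0833]
tool_rot: [0.723, 0.691, -0.0, 0.0]
force: [-1.0, -5.3, 5.2]
finger_gap: 0.211
gripper_force: 58.7
```

```bash
python3 edge.py s6 | sed -n 12,18p; python3 -c "
from h import *
s=manip.sense();print(s['tool_rot'],s['ft_torque'],s['finger_gap'])"
```

```text
[ 54  51  73 100 158 172  76 160 160 156 167 157 166  72 176 222 145 148]
 [ 52  49  67 104 149 154  74 159 160 155 183 177 162 138 227 246 208 209]
 [ 50  56  66  98 118 120 115 163 159 154 182 180 159 168 200 204 159 162]
 [ 69  75  99 124 113 118 138 162 158 153 181 179 162 147 167 165  76  74]
 [ 86 113 123 128 126 119 136 162 159 151 182 180 164 112 110  98  83  79]
 [ 86 139 136 134 129 118 132 161 158 166 181 178 160  97 105 231 241  92]
 [106 136 134 133 132 119 124 159 156 176 179 172 151 178 219 255 255 132]]
[ 7.22654709e-01  6.91209070e-01 -1.11446702e-04  4.24104675e-04] [-0.84093038  0.29365562 -0.04712914] 0.21335874702823754
```

Now square: edge at about 276.3 as predicted, gap 0.213 and flush. Shaft axis by contact is ≈(0.4795, 0.043). I'll release, rise, and refine the collar pose.

Emit:
servo_tool(rows=[[[0,0,0,0,0,0,-0.2],[0,0,0,0,0,0,0],[0,0,0,0,0,0,0.1],[0,0,0,0,0,-0.03,0.4],[0,0,0,0,0,-0.04,1],[0,0,0,0,0,-0.04,1],[0,0,7,0,0,0,1],[0,0,7,0,0,0,1]]], squeeze=40)

```text
t: 13.45
tcp_pos: [0.4834, 0.0445, 0.1958]
tool_rot: [0.804, 0.595, 0.003, 0.002]
force: [-0.7, 0.3, -1.0]
finger_gap: 0.998
gripper_force: 0.0
```

Run:
```python
from h import *
t=cv2.imread("pics/t1.png");s=cv2.imread("pics/s1.png")
g=cv2.cvtColor(t,cv2.COLOR_BGR2GRAY)
# bore: dark region inside ring
m=((g[209:226,391:410]<150)*255).astype(np.uint8)
n,l,st,ce=cv2.connectedComponentsWithStats(m)
for i in range(1,n): print("bore?",st[i],ce[i]+[391,209])
for nm,r,h in(("top",(399.4,216.2),(402,232.6)),("scene",(324.4,264.6),(308,277.6))):
    a=onplane(nm,r,.026);b=onplane(nm,h,.010);d=(b-a)[:2];print(nm,a[:2],b[:2],np.degrees(np.arctan2(d[1],d[0])),np.linalg.norm(d))
for nm,p in(("top",(277.8,209.3)),("scene",(278.1,181.4))): print(nm,onplane(nm,p,.096)[:2]-[.4795,.043])
np.set_printoptions(linewidth=150);print(g[222:240,394:410]);print(manip.sense()["tcp_pos"])
```

```text
bore? [0 0 3 3 6] [391.66666667 209.66666667]
bore? [13  0  6 17 35] [407.97142857 217.82857143]
bore? [ 4  3 10  9 76] [399.27631579 215.96052632]
bore? [ 0 13  4  4 10] [392. 224.]
top [ 0.47606817 -0.2350742 ] [ 0.43802201 -0.2443039 ] -166.36391385439322 0.039149685174197084
scene [ 0.47325804 -0.23615906] [ 0.43369853 -0.24339873] -169.62923711083712 0.04021650399444889
top [ 0.00218529 -0.00134167]
scene [ 0.00041414 -0.00049584]
[[247 247 247 246 247 247 247 246 246 247 247 247 247 202 100  86]
 [247 247 247 247 247 247 247 247 247 247 247 247 209 100  90  88]
 [227 246 247 247 247 247 247 247 247 247 243 208 115  85  90  87]
 [117 175 231 242 245 246 246 246 244 213 125  90  86  87  87  86]
 [ 80  83  92 115 150 179 225 237 188  97  83  87  85  86  85  86]
 [ 81  84  81  80  76 135 221 240 211 111  86  89  91  87  86  85]
 [ 88  85  90  86  79 127 215 243 227 136  89  93  86  87  87  87]
 [ 88  86  88  88  82  99 196 244 242 172  86  89  85  88  87  83]
 [ 90  86  84  85  82  82 184 243 244 188  89  85  87  87  84  85]
 [ 89  85  87  89  84  78 173 236 239 193 131 106  87  85  85  87]
 [ 92  90  89  86  90 120 181 230 222 196 183 136  89  87  89  89]
 [ 90  87  88  86  89 125 175 217 198 201 197 143  94  86  87  86]
 [ 88  89  87  81  78 108 161 182 166 201 186 124  91  85  87  83]
 [ 89  87  88  83  77  95 134 132 123 152 132  97  86  86  88  86]
 [ 88  89  89  88  85  89  97  96  89  86  86  89  88  89  87  88]
 [ 88  90  86  86  88  88  88  85  88  90  88  88  87  89  90  90]
 [ 86  88  89  86  87  90  85  89  89  89  88  86  86  86  88  89]
 [ 89  88  86  88  89  90  87  89  89  90  88  88  87  87  88  91]]
[0.48340236 0.04449547 0.19580369]
```

Emit:
servo_tool(rows=[[[0,0,7,0,0,0,1],[0,0,7,0,0,0,1],[0,0,7,0,0,0,1],[0,0,7,0,0,0,1],[0,0,7,0,0,0,1],[0,0,7,0,0,0,1],[0,0,7,0,0,0,1],[0,0,7,0,0,0,1]]])

```text
t: 14.12
tcp_pos: [0.4814, 0.0447, 0.1929]
tool_rot: [0.989, 0.148, -0.0, -0.0]
force: [0.5, 0.1, 0.9]
finger_gap: 0.997
gripper_force: 0.0
```

Emit:
servo_tool(rows=[[[0,0,4.7,-0.0084,0.0337,0,1],[0,0,0,-0.0084,0.0337,0,1],[0,0,0,-0.0084,0.0337,0,1],[0,0,0,-0.0084,0.0337,0,1],[0,0,0,-0.0084,0.0337,0,1],[0,0,0,-0.0084,0.0337,0,1],[0,0,0,-0.0084,0.0337,0,1],[0,0,0,-0.0084,0.0337,0,1]]])

```text
t: 14.78
tcp_pos: [0.4776, -0.2347, 0.1929]
tool_rot: [0.994, 0.11, 0.0, -0.0]
force: [0.1, 0.5, 0.0]
finger_gap: 0.997
gripper_force: 0.0
```

Emit:
servo_tool(rows=[[[0,0,0,0,0,0.03,1],[0,0,0,0,0,0.03,1],[0,0,0,0,0,0.03,1],[0,0,0,0,0,0,1],[0,0,0,0,0,0,1]]])

```text
t: 15.2
tcp_pos: [0.4769, -0.2325, 0.1018]
tool_rot: [0.994, 0.11, -0.002, -0.002]
force: [1.1, 0.0, -0.4]
finger_gap: 1.0
gripper_force: 0.0
```

Run:
```python
from h import *
x=manip.sense();print(x["tcp_pos"],x["tool_rot"],x["t"])
s=manip.snapshot("scene");t=manip.snapshot("top")
a=cv2.resize(s[200:320,260:400],(700,600));cv2.imwrite("pics/app.png",a)
```

```text
[ 0.47694052 -0.23252313  0.10184489] [ 0.99390347  0.1102307  -0.00150429 -0.00168005] 15.2
```

View pics/app.png

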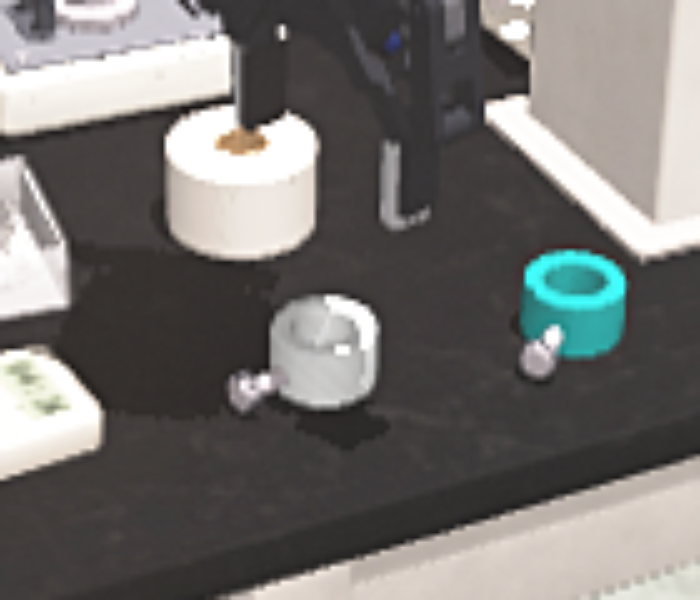

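The picture shows the gripper hovering over the metal ring (ring top at about (324.8,264.6) in the scene). The roll and the turquoise ring are clear of it, so I descend and grip.

Emit:
servo_tool(rows=[[[0,0,0,-0.0034,0.0013,0.02,1],[0,0,0,0,0,0.025,1],[0,0,0,0,0,0.025,1],[0,0,0,0,0,0.008,1],[0,0,0,0,0,0,0.6],[0,0,0,0,0,0,0.3]]])

```text
t: 15.8
tcp_pos: [0.4757, -0.2359, 0.0264]
tool_rot: [0.994, 0.11, 0.001, 0.001]
force: [-0.3, 0.6, 0.2]
finger_gap: 0.75
gripper_force: 0.0
```

Emit:
servo_tool(rows=[[[0,0,0,0,0,0,0.15],[0,0,0,0,0,0,0],[0,0,0,0,0,0,-0.2],[0,0,0,0,0,0,-0.2],[0,0,0,0,0,0,-0.2],[0,0,0,0,0,0,-0.2]]])

```text
t: 16.3
tcp_pos: [0.4759, -0.2361, 0.0273]
tool_rot: [0.994, 0.11, 0.001, 0.001]
force: [-1.1, 1.1, 5.9]
finger_gap: 0.501
gripper_force: 39.7
```

Emit:
servo_tool(rows=[[[0,0,0,0,0,-0.01,-0.2],[0,0,0,0,0,-0.03,-0.2],[0,0,0,0,0,-0.04,-0.2],[0,0,0,0,0,-0.04,-0.2],[0,0,0,0,0,-0.02,-0.2],[0,0,0,0,0,0,-0.2],[0,0,0,0,0,0,-0.2]]])

```text
t: 16.88
tcp_pos: [0.4754, -0.2359, 0.1675]
tool_rot: [0.994, 0.11, 0.002, 0.002]
force: [-0.2, -0.1, -2.1]
finger_gap: 0.499
gripper_force: 41.1
```

Run:
```python
from h import *
x=manip.sense();print(x["tcp_pos"],x["tool_rot"],x["t"],x["finger_gap"])
s=manip.snapshot("scene");t=manip.snapshot("top");cv2.imwrite("pics/s7.png",s);cv2.imwrite("pics/t7.png",t)
p=x["tcp_pos"];u,v=proj("scene",p-[.02,0,.02]).astype(int);print(u,v,proj("top",p-[.02,0,.02]))
u2,v2=proj("top",p-[.02,0,.02]).astype(int)
a=cv2.resize(s[v-30:v+30,u-35:u+35],None,fx=6,fy=6,interpolation=cv2.INTER_CUBIC)
b=cv2.resize(t[v2-30:v2+30,u2-30:u2+30],None,fx=6,fy=6,interpolation=cv2.INTER_CUBIC)
print("origins",u-35,v-30,u2-30,v2-30,a.shape)
cv2.imwrite("pics/held.png",np.hstack([a,b]))
```

```text
[ 0.47542257 -0.2358695   0.16745999] [0.9939059  0.11020769 0.00163147 0.00162985] 16.8833 0.49883107280888006
316 213 [408.06568522 224.39799799]
origins 281 183 378 194 (360, 420, 3)
```

View pics/held.png

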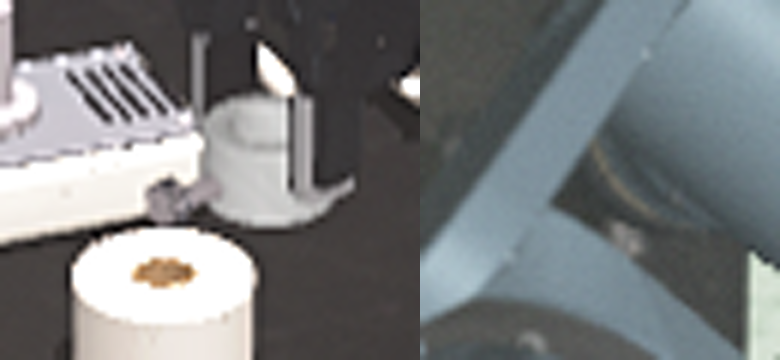

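The collar is held level, with its screw head at scene (308.1,216.1) and top (412.3,233.6). I'll compute its azimuth.

Run:
```python
from h import *
c=np.array([.4754,-.2359])
for off in(.000,.001):
  for n,uv,b in(("scene",(308.1,216.1),(.0004,-.0005)),("top",(412.3,233.6),(.0022,-.0013))):
    p=onplane(n,uv,.150)[:2]-b
    for dx in(-.002,0): 
        d=p-(c+[dx,0]);print(n,p,dx,np.degrees(np.arctan2(d[1],d[0]))%360,np.linalg.norm(d))
  break
# ring left edge column in scene vs prediction for centre offsets
s=cv2.cvtColor(cv2.imread("pics/s7.png"),cv2.COLOR_BGR2GRAY);print(s[206:212,310:340])
for dx in(-.003,-.0015,0,.0015):
    q=[c[0]+dx*.976,c[1]+dx*.218]
    print(dx,[proj("scene",[q[0]+.022*np.cos(a),q[1]+.022*np.sin(a),.153])[0].round(2) for a in np.radians([154,-26])])
```

```text
scene [ 0.43314528 -0.24367422] -0.002 190.93071686184675 0.04099854692863344
scene [ 0.43314528 -0.24367422] 0 190.42495904451084 0.04296393514910559
top [ 0.43428818 -0.24336711] -0.002 190.80865945195185 0.039818239133453295
top [ 0.43428818 -0.24336711] 0 190.29436232860473 0.041784440284304
[[255 255 255 255 252 148 172 177 172 162 159 167 186 186 186 191 195 189
  199  86 146 155 172  73  50  53  58  58  55  56]
 [255 255 255 255 252 148 168 184 185 183 176 171 176 166 163 170 172 166
  177  79 146 155 173  72  49  55  57  57  57  57]
 [255 255 255 255 183 144 167 177 187 197 194 191 193 188 190 191 191 194
  204  89 146 155 174  73  49  56  58  57  56  56]
 [252 250 249 255 165 150 170 178 183 191 196 199 201 205 210 209 211 216
  226  96 145 155 174  63  50  56  58  57  56  54]
 [244 243 246 254 160 152 172 180 184 189 195 199 200 201 202 202 205 209
  222  94 146 156 174  49  52  56  57  56  58  57]
 [250 245 247 254 162 142 166 182 186 192 195 198 201 202 204 201 203 208
  221  96 147 156 174  50  51  56  58  53  54  52]]
-0.003 [np.float64(313.65), np.float64(336.73)]
-0.0015 [np.float64(314.28), np.float64(337.34)]
0 [np.float64(314.91), np.float64(337.95)]
0.0015 [np.float64(315.53), np.float64(338.55)]
```

Emit:
servo_tool(rows=[[[0,0,4.5,0,0,0,-0.2],[0,0,4.5,0,0,0,-0.2],[0,0,4.3,0,0,0,-0.2],[0,0,0,0.0003,-0.02,0,-0.2],[0,0,0,0.0003,-0.03,0,-0.2],[0,0,0,0.0003,-0.03,0,-0.2],[0,0,0,0.0003,-0.03,0,-0.2],[0,0,0,0.0003,-0.03,0,-0.2]]])

```text
t: 17.65
tcp_pos: [0.4764, -0.0939, 0.1632]
tool_rot: [1.0, -0.006, -0.002, -0.001]
force: [-0.1, -0.1, -0.5]
finger_gap: 0.503
gripper_force: 41.1
```

Emit:
servo_tool(rows=[[[0,0,0,0.0003,-0.03,0,-0.2],[0,0,0,0.0003,-0.03,0,-0.2],[0,0,0,0.0003,-0.03,0,-0.2],[0,0,0,0.0003,-0.03,0,-0.2],[0,0,0,0,-0.019,0,-0.2],[0,0,0,0,0,0,-0.2],[0,0,0,0,0,0,-0.2],[0,0,0,0,0,0,-0.2]]])

```text
t: 18.32
tcp_pos: [0.4802, 0.043, 0.1641]
tool_rot: [1.0, -0.006, -0.001, 0.0]
force: [0.7, 0.4, -0.8]
finger_gap: 0.505
gripper_force: 41.1
```

Run:
```python
from h import *
x=manip.sense();print(x["tcp_pos"],x["tool_rot"],x["t"],x["force"])
s=manip.snapshot("scene");t=manip.snapshot("top");cv2.imwrite("pics/s8.png",s);cv2.imwrite("pics/t8.png",t)
a=cv2.resize(s[145:215,235:315],None,fx=6,fy=6,interpolation=cv2.INTER_CUBIC)
b=cv2.resize(t[190:260,250:300],None,fx=6,fy=6,interpolation=cv2.INTER_CUBIC)
cv2.imwrite("pics/hover.png",np.hstack([a,b]))
```

```text
[0.48018057 0.04304444 0.16411964] [ 9.99983612e-01 -5.60790801e-03 -1.15092394e-03  4.60576252e-05] 18.3167 [ 0.74974423  0.37084336 -0.79522622]
```

View pics/hover.png

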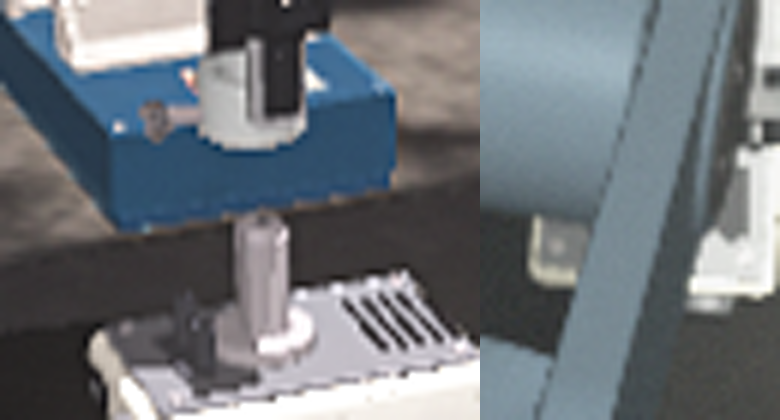

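The picture shows the collar hovering above the shaft, level, with its screw over the gap side and the flat facing the lugs. The head is at (260.9,164.6).

Run:
```python
from h import *
p=onplane("scene",(260.9,164.6),.1468)[:2]-[.0004,-.0005];c=np.array([.4785,.043]);d=p-c
print(p,np.degrees(np.arctan2(d[1],d[0]))%360,np.linalg.norm(d))
g=cv2.cvtColor(cv2.imread("pics/s8.png"),cv2.COLOR_BGR2GRAY);print(g[158:166,264:290]);
for dx in(-.002,0,.002): print(dx,[proj("scene",[c[0]+dx+.022*np.cos(a),c[1]+.022*np.sin(a),.150])[0].round(2) for a in np.radians([154,-26])])
g=g[182:199,270:288];print(g[8:17])
```

```text
[0.43763984 0.04283589] 180.23011641749684 0.04086048994358755
[[ 99 109 205 140 150 168 166 165 160 158 166 178  99 159 121  47  46  49
   48  48  38 129 250 249 178 126]
 [101  95 137 135 150 167 179 186 182 184 177 185  98 158 141  54  45  49
   48  46  41  98 226 225 215 154]
 [102 100  95 140 155 169 175 180 187 193 200 215 105 157 141  53  45  49
   46  47  43 108 152 125 120 118]
 [100  99  97  92 144 169 176 182 187 188 194 207 109 156 139  51  44  50
   48  45  42 109 100 102  95  96]
 [123 122 124 121 145 168 177 182 188 190 191 205 121 158 139  50  43  47
   45  43  35 128  91  94  81  82]
 [162 160 161 161 157 167 177 182 187 192 191 200 117 153 135  44  35  37
   33  41  62 154  76  66  69  69]
 [162 161 159 156 148 164 177 185 187 191 195 200 127 143 143  84  75 102
  103 109 147 172  78  67  72  71]
 [135 130 122 117 141 165 176 184 189 190 194 200 169 158 159 140 140 166
  169 163 193 204  83  67  71  70]]
-0.002 [np.float64(266.9), np.float64(285.3)]
0 [np.float64(267.7), np.float64(286.08)]
0.002 [np.float64(268.49), np.float64(286.86)]
[[ 55  57  56  49 101 121 144 161 158 155 163 181 171  67  51  56  57  56]
 [ 57  56  56  50 101 122 136 161 157 153 180 181 171  65  50  54  54  54]
 [ 56  57  56  50  92 122 137 161 157 155 181 181 170  59  37  39  38  58]
 [ 55  55  55  48  79 121 137 162 158 153 180 180 166  93 158 200 145 149]
 [ 53  53  49  46  77 120 137 162 158 155 180 179 160 149 216 246 204 201]
 [ 51  58  71  87  90 119 136 162 158 154 182 178 155 170 190 189 190 193]
 [ 71  75 102 127 116 119 136 162 158 153 182 177 152 211 230 200 187 190]
 [ 86 115 122 129 127 117 137 161 159 152 181 177 149 243 254 243 216 189]
 [ 87 138 135 135 130 118 131 161 159 152 181 176 147 220 253 253 250 193]]
```

Emit:
servo_tool(rows=[[[0,0,0,0.001,0,0.02,-0.2],[0,0,0,0,0,0.015,-0.2],[0,0,0,0,0,0.005,-0.2],[0,0,0,0,0,0.003,-0.2],[0,0,0,0,0,0,-0.2],[0,0,0,0,0,0,-0.2]]])

```text
t: 18.92
tcp_pos: [0.4821, 0.043, 0.1225]
tool_rot: [1.0, -0.006, 0.0, 0.0]
force: [-0.6, -0.6, -1.1]
finger_gap: 0.501
gripper_force: 41.1
```

Emit:
servo_tool(rows=[[[0,0,0.8,-0.0009,0,0.002,-0.2],[0,0,0,0,0,0.002,-0.2],[0,0,0,0,0,0.002,-0.2],[0,0,0,0,0,0.002,-0.2],[0,0,0,0,0,0,-0.2]]])

```text
t: 19.33
tcp_pos: [0.4806, 0.0435, 0.1139]
tool_rot: [1.0, -0.013, -0.0, -0.0]
force: [0.0, -0.0, -0.8]
finger_gap: 0.501
gripper_force: 41.1
```

Emit:
servo_tool(rows=[[[0,0,0,0,0,0.003,-0.2],[0,0,0,0,0,0.003,-0.2],[0,0,0,0,0,0.003,-0.2],[0,0,0,0,0,0.003,-0.2],[0,0,0,0,0,0,-0.2]]])

```text
t: 19.75
tcp_pos: [0.4804, 0.0435, 0.1015]
tool_rot: [1.0, -0.013, -0.001, -0.0]
force: [-0.9, 0.0, -0.5]
finger_gap: 0.504
gripper_force: 41.1
```

Emit:
servo_tool(rows=[[[0,0,0,0,0,0.003,-0.2],[0,0,0,0,0,0.003,-0.2],[0,0,0,0,0,0.003,-0.2],[0,0,0,0,0,0.003,-0.2],[0,0,0,0,0,0,-0.2]]])

```text
t: 20.17
tcp_pos: [0.4804, 0.0435, 0.0895]
tool_rot: [1.0, -0.013, -0.001, -0.0]
force: [0.6, 0.0, -0.5]
finger_gap: 0.502
gripper_force: 41.1
```

Sliding freely. About 14 mm left.

Emit:
servo_tool(rows=[[[0,0,0,0,0,0.003,-0.2],[0,0,0,0,0,0.003,-0.2],[0,0,0,0,0,0.003,-0.2],[0,0,0,0,0,0.002,-0.2],[0,0,0,0,0,0,-0.2]]])

```text
t: 20.58
tcp_pos: [0.4805, 0.0435, 0.0787]
tool_rot: [1.0, -0.013, -0.0, -0.0]
force: [0.3, 0.5, -0.8]
finger_gap: 0.501
gripper_force: 41.1
```

Emit:
servo_tool(rows=[[[0,0,0,0,0,0.001,-0.2],[0,0,0,0,0,0.001,-0.2],[0,0,0,0,0,0.001,-0.2],[0,0,0,0,0,0,-0.2],[0,0,0,0,0,0,-0.2]]])

```text
t: 21.0
tcp_pos: [0.4808, 0.0435, 0.0762]
tool_rot: [1.0, -0.013, 0.0, -0.0]
force: [-0.2, -0.0, -1.0]
finger_gap: 0.497
gripper_force: 41.1
```

Emit:
servo_tool(rows=[[[0,0,0,0,0,0.001,-0.2],[0,0,0,0,0,0.001,-0.2],[0,0,0,0,0,0,-0.2],[0,0,0,0,0,0,-0.2]]])

```text
t: 21.33
tcp_pos: [0.481, 0.0435, 0.0753]
tool_rot: [1.0, -0.013, 0.0, 0.0]
force: [-1.1, -0.1, 8.8]
finger_gap: 0.5
gripper_force: 42.0
```

Emit:
servo_tool(rows=[[[0,0,0,0,0,0.0007,-0.2],[0,0,0,0,0,0,-0.2],[0,0,0,0,0,0,-0.2]]])

```text
t: 21.58
tcp_pos: [0.481, 0.0435, 0.0752]
tool_rot: [1.0, -0.013, 0.001, 0.0]
force: [-1.9, -0.3, 15.3]
finger_gap: 0.503
gripper_force: 42.5
```

Run:
```python
from h import *
s=manip.snapshot("scene");a=cv2.resize(s[150:250,220:340],(720,600),interpolation=cv2.INTER_CUBIC);cv2.imwrite("pics/end.png",a)
```

```text
(no output)
```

View pics/end.png

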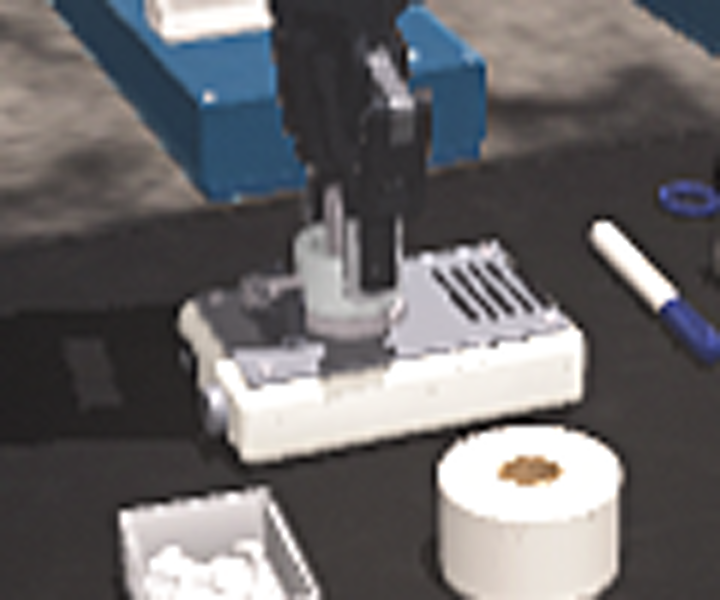

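The collar sits on the shoulder with its screw (crop (265,290)) between the lugs. It is still gripped, and the bystanders in view haven't moved.

```bash
python3 -c "
from station import manip
print(manip.sign_off())"
```

```text
the job is handed in; nothing more can be done
None
```

The flat was pinched and turned square to the fork gap, and the collar is fully down on the shoulder with its screw in the gap and the gripper still holding it; I handed the job in at about 22 s, and the sign-off gave no verdict.

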